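Shut the slides away in the dark and start their timer

TASK

The stained slides now need their timed wait in the dark: push the lid of the blue slide box fully shut with your fingertips, and after that start the white timer with a light press on its red key, then take your hand away. Do not press the timer's other two keys, do not pick anything up, leave the box and timer where they lie, and do not disturb the other things on the counter.

Things in the scene. Friction and masses are not known exactly. Their poses are not given: they have to be found in the camera images.
- slide_box: Blue flat slide storage box, 95 x 168 x 37 mm when shut (x, y, z), about 0.3 kg, standing loose on the counter with a row of microscope slides in it and its lid open. Origin: centre of its underside; z up; x points from the front (opening side) to the hinge at the back, y along the hinge.
- slide_box_lid (a joint): Lid angle of the slide box in rad: 0 = fully shut, 1.57 = lid upright, 1.83 = stop. The hinge is stiff (about 0.02 N m plus 0.05 N m s/rad of damping): the lid stays where it is left and must be pushed all the way shut; it starts open between 0.95 and 1.7.
- lid_hinge (a point): Middle of the hinge axis at the back of the slide box, 45 mm behind its origin along its x and 26 mm above the counter; the axis runs along the box's y.
- lid_lip (a point): Middle of the free edge of the lid, on its outer face (the face that is on top when shut), 91 mm from the hinge. The lid is a shallow tray 88 x 168 mm and 12 mm deep; its outer face lies 11 mm outside the hinge axis; shut, the outer face is 37 mm above the counter. The point turns with the lid.
- timer: White count-down timer, 62 x 68 x 20 mm (x, y, z), 0.08 kg, lying loose face up. Origin: centre of its underside; z up. Its display is at the +x end; its row of three round keys lies along y at x = -15 mm.
- red_key (a point): Centre of the top of the timer's red key, a 12 mm disc standing 3 mm proud of the 17 mm high case, at x = -15.5, y = -20, z = 20 mm of the timer. The middle (white) key is 20 mm from it along +y and the other white key 40 mm. The case goes on 14 mm beyond the key's centre in -y and 15 mm in -x.
- timer_key_3 (a joint): How far the red key is pressed, m: 0 = up, 0.001 = fully down; a spring returns it. It starts to give at 1 N and is fully down at 5 N.
- timer_key_2 (a joint): How far the middle white key is pressed, m (0 up, 0.001 down). Not to be pressed.
- timer_key_1 (a joint): How far the end white key is pressed, m (0 up, 0.001 down). Not to be pressed.
- tally_counter: White round hand tally counter, 51 x 50 x 21 mm, lying loose on its back. Origin: underside centre. Leave alone.
- petri_dish: Shallow round covered petri dish, 61 mm across, 16 mm high, loose. Origin: underside centre. Leave alone.
- forceps: Steel forceps, 20 x 133 x 9 mm, lying along its y in front of the box. Origin: underside centre. Leave alone.
- coverslip_box: Small white carton, 30 x 34 x 14 mm. Origin: underside centre. Leave alone.
- pipette: Micropipette lying on its side along its y, 50 x 240 x 23 mm. Origin: underside centre. Leave alone.
- black_marker: White marker pen with a black cap, 13 x 126 x 13 mm, lying along its y. Origin: underside centre. Leave alone.
- small_bottle: Small brown reagent bottle, 36 mm across, 72 mm high. Origin: underside centre. Leave alone.

How it is judged:
On the way, in this order (a step that is already met when the one before it is completed fails the run):
1. the lid of the slide box is fully shut (value of joint slide_box_lid below 0.04 rad), for 0.2 s.
2. with the lid shut, the red key of the timer is pressed down by the fingertips, the white keys being up (value of joint timer_key_3 above 0.0006 m and value of joint each of timer_key_2, timer_key_1 below 0.0004 m and value of joint slide_box_lid below 0.05 rad and contact force between the fingers and timer above 1 N), for 0.1 s.
At the end, for the whole second after the job is handed in: The slide box's lid is shut (angle under 0.05 rad), all three timer keys are up again, the box and the timer lie flat, at rest and within 30 mm of where they were, and the other things are within 15 mm of where they were (value of joint slide_box_lid below 0.05 rad and value of joint each of timer_key_1, timer_key_2, timer_key_3 below 0.0003 m and distance of each of timer, slide_box from where it was at the start of the episode below 0.03 m and angle between each of timer, slide_box's own z axis and vertical below 0.08 rad and linear speed of each of timer, slide_box below 0.01 m/s and distance of each of tally_counter, petri_dish, forceps, coverslip_box, pipette, black_marker, small_bottle from where it was at the start of the episode below 0.015 m); the robot touches nothing.
It fails at once if a white key of the timer is pressed (value of joint any of timer_key_1, timer_key_2 above 0.0005 m).
It fails at once if the timer is started before the lid is shut (value of joint timer_key_3 above 0.0005 m and value of joint slide_box_lid above 0.06 rad).
It fails at once if the timer or the slide box is lifted, tipped or pushed away (over 8 mm up, 0.2 rad, 30 mm) (height (world z) of any of timer, slide_box above 0.008 m or angle between any of timer, slide_box's own z axis and vertical above 0.2 rad or distance of any of timer, slide_box from where it was at the start of the episode above 0.03 m).
It fails at once if the timer is pressed hard (over 30 N) (contact force between the arm and timer above 30 N).
It fails at once if another thing is disturbed (moved over 15 mm) (distance of any of tally_counter, petri_dish, forceps, coverslip_box, pipette, black_marker, small_bottle from where it was at the start of the episode above 0.015 m).
It also fails if it takes over 48 s, if anything falls off the work surface, if the arm or the gripper's body presses on something with over 40 N, if the wrist force passes 120 N, or if a joint passes its speed limit or range.

ROBOT

A 6-joint arm with a two-finger parallel gripper is mounted at the origin on a cart in front of the work surface, level with it; the furniture and walls round the work are solid. World frame = base frame: x ahead of the robot, y to its left, z up, the work surface at z = 0. Lengths are in m, angles in rad, forces in N, time in s.
With the tool pointing down it reaches from about 0.325 to 0.9 m from the base axis. Payload 6.1 kg.
Tool frame: the origin (TCP) lies at the very end of the fingers, on their centre line; the grasp point (between the pads) lies 19 mm behind it; z points along the fingers, y is the line along which they close (so a half turn about z gives the same grasp; the last joint's range is limited). The gripper opens to 87 mm and grips with 3 to 60 N. Pads are 19 mm wide; open, the fingers measure 117 mm over their backs; the gripper's body (75 mm by 190 mm) begins 51 mm behind the grasp point.
Start: joints at [-1.383, 0.22, 1.526, -0, 1.395, -0.126], TCP at [0.193, -0.594, 0.223] pointing down, gripper open.
Joint ranges: [-2.98, 2.98], [-0.91, 2.08], [0.09, 2.57], [-1.24, 4.39], [0.2, 2.65], [-2.68, 2.68]. Speed limits (rad/s): [2.57, 2.57, 3.01, 3.14, 3.14, 3.14].

INTERFACE

Orientations are given as a unit quaternion [x, y, z, w].
In Python, from workcell import manip gives the robot as it stands.
- The arm moves only by the shell command python3 steer.py [FORCE], which reads ROWS from standard input. ROWS is one flat JSON list of numbers that holds 1 to 20 rows one after another, with no inner brackets; each row has 5 numbers: the opening from 0.0 (shut) to 1.0 (fully open), then dx, dy, dz in a scale on which 1.0 is 0.3 m, then a turn about the tool's z in fractions of the full range, 1 being 2 rad; each row shifts and turns the commanded pose from where the row before left it, along the tool's axes as they then stand; what a row does not reach is not made up. A row lasts 1/10 s, in which the tool goes at most 0.05 m and 0.15 rad, less where a joint would pass 70% of its speed; a pose out of reach is approached as far as the arm can. The fingers move at their own pace and stop on an object; FORCE is the grip in N (left out, the last holds). Time passes only in rows, so rows that do not move let the fingers close. It prints the time, the measured TCP pose, the force, the opening and the grip force at its end. Shift and turn numbers lie between -1 and 1, and a call with a number outside is refused. Input that does not fit is refused with a message, and nothing moves.
- manip.get_obs(): the state, without advancing time (a new reading comes with each control period).
- manip.read_camera(name): name is "scene" or "side" or "wrist"; returns the picture (420x560x3 uint8, red, green, blue); there is no depth.
- manip.calibration(name): a dict with "fx", "fy", "cx", "cy" (pixels), "pose" (4x4, takes a point from camera to world coordinates). Camera axes: x right, y down, z forward; pixel columns grow to the right and rows downward; lengths in m; the calibration is good to about 2 mm. A picture is of the moment at which its call begins: read the wrist's pose just before it. calibration takes no time and is no camera call; for the wrist camera it gives the pose at the moment of the call.
- manip.finish_job(): hands the job in; it is judged then, once.
The state is a dict: "t": time; "joints": joint angles; "dq": joint speeds; "joint_efforts": joint torques, N m; "tcp_pos": TCP position; "orientation": TCP orientation; "wrist_force": force on the tool from outside, world axes, zero at the start; "wrist_torque": the same for the moment, N m; "grip_width": opening from 0.0 (shut) to 1.0 (fully open); "gripper_force": force on a finger pad.
Only numpy, scipy, OpenCV 4.12 (cv2) and the standard library are available. Lean on these libraries where they do the work, as an engineer would, in place of code of your own. Each camera call takes 0.05 s, during which the arm holds its last target. There are 200 camera calls.

## Working session

There is one attempt and no reset: what is moved stays moved. The work goes in short steps, Python scripts to look and compute and a shell command to move; the robot and the scene stay as the last step left them, time stands still between calls to the robot, and variables do not carry over. Pictures are saved under pics/ and viewed, at most 10 in all, crops included, and the job is handed in when it is done.

```bash
mkdir -p pics; ls
python3 - <<'E'
from workcell import manip
import cv2
o=manip.get_obs(); print(o['t'],o['tcp_pos'],o['orientation'],o['grip_width'])
for n in('scene','side'):
    im=manip.read_camera(n); cv2.imwrite(f'pics/{n}0.png',cv2.resize(im[:,:,::-1],(800,600),interpolation=cv2.INTER_CUBIC))
    c=manip.calibration(n); print(n,c)
E
```

```text
pics
steer.py
workcell.py
0.0 [ 0.19279805 -0.59388154  0.22144152] [ 9.87714855e-01  1.56264083e-01 -3.89199207e-05 -9.48587429e-04] 1.0003784301457679
scene {'fx': 517.6231338940271, 'fy': 517.6231338940271, 'cx': 276.9088881479461, 'cy': 209.08476766902996, 'pose': array([[-0.88472807, -0.32400553,  0.33507711,  0.01248411],
       [-0.46579818,  0.58840516, -0.66091711,  0.9635373 ],
       [ 0.0169797 , -0.74081022, -0.67149975,  1.08582183],
       [ 0.        ,  0.        ,  0.        ,  1.        ]])}
side {'fx': 398.96227397991265, 'fy': 398.96227397991265, 'cx': 282.7907013733036, 'cy': 205.36206358412818, 'pose': array([[-0.99889899, -0.04296364,  0.01883948,  0.53905909],
       [-0.04119828,  0.61129716, -0.79032809,  0.80489933],
       [ 0.02243885, -0.79023408, -0.61239415,  0.73019312],
       [ 0.        ,  0.        ,  0.        ,  1.        ]])}
```

View pics/scene0.png

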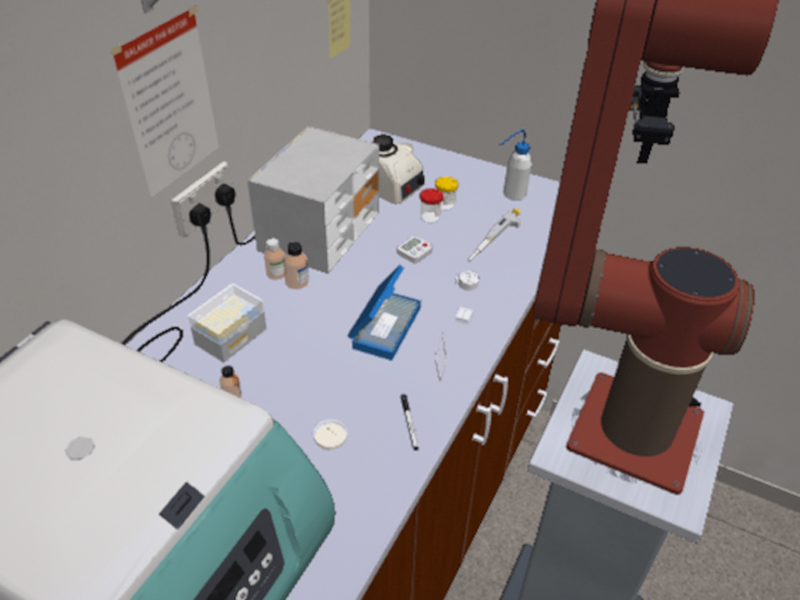

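View pics/side0.png

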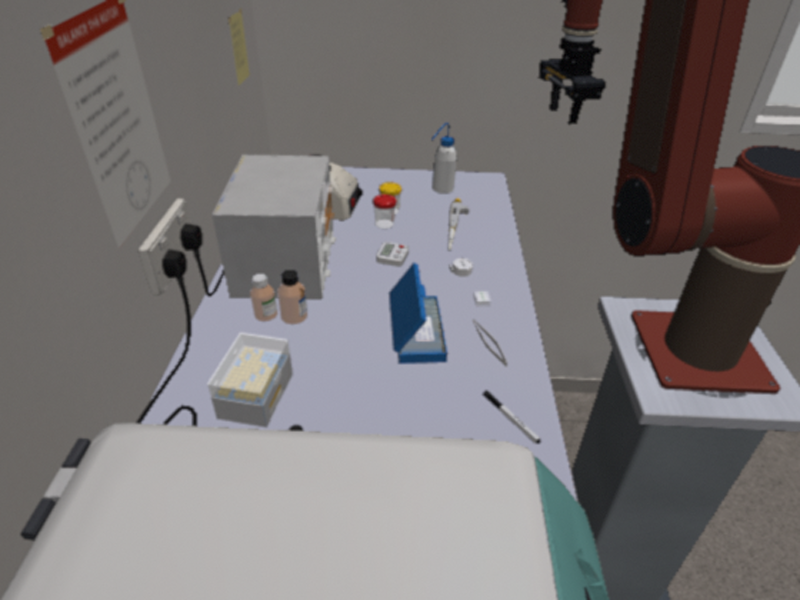

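The scene view shows the blue box near (387,320) with its lid open toward the wall and the timer at (415,248), red key near (425,244). The side view shows the box near (420,320) and the timer at (392,253). I'll enlarge both.

Run:
```python
import cv2,numpy as np
a=cv2.resize(cv2.imread('pics/scene0.png'),(560,420),interpolation=cv2.INTER_AREA)[160:255,240:306]
b=cv2.resize(cv2.imread('pics/side0.png'),(560,420),interpolation=cv2.INTER_AREA)[160:255,258:324]
cv2.imwrite('pics/crop0.png',np.hstack([cv2.resize(i,None,fx=6,fy=6,interpolation=cv2.INTER_CUBIC) for i in(a,b)]))
```

```text
(no output)
```

View pics/crop0.png

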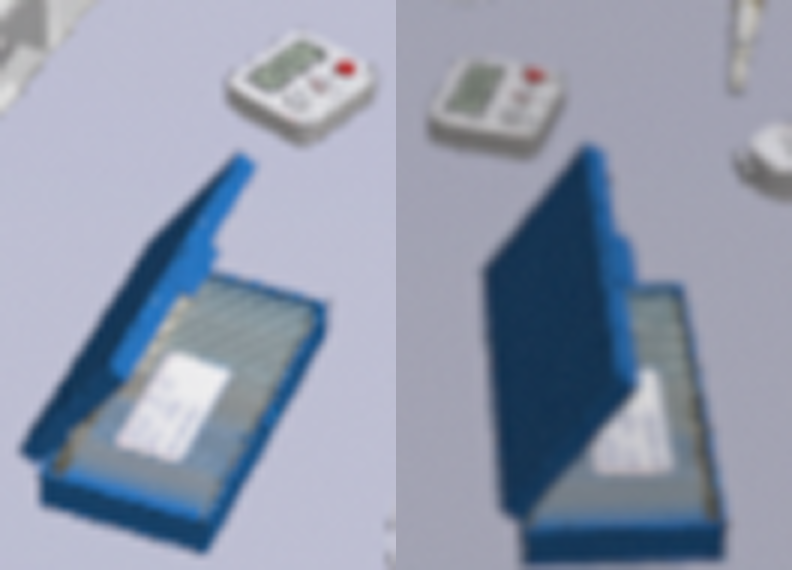

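The crop shows the red key at (346,69) left and (534,75) right, with the white keys in a row beside it. The lip's far end is at (240,155) left and (590,145) right. The box front rim corners are at (327,303)/(682,287) and (210,522)/(724,527).

```bash
cat > tri.py <<'E'
from workcell import manip
import numpy as np
def ray(cal,u,v):
    T=cal['pose']; d=T[:3,:3]@[(u-cal['cx'])/cal['fx'],(v-cal['cy'])/cal['fy'],1]
    return T[:3,3],d/np.linalg.norm(d)
def tri(rays):
    A=sum(np.eye(3)-np.outer(d,d) for p,d in rays); b=sum((np.eye(3)-np.outer(d,d))@p for p,d in rays)
    x=np.linalg.solve(A,b); return x,[np.linalg.norm(np.cross(x-p,d)) for p,d in rays]
def onz(r,z): p,d=r; return p+d*(z-p[2])/d[2]
E
python3 - <<'E'
from tri import *
np.set_printoptions(precision=4,suppress=True)
cs,cd=manip.calibration('scene'),manip.calibration('side')
S=lambda u,v: ray(cs,240+(u+.5)/6-.5,160+(v+.5)/6-.5)
D=lambda u,v: ray(cd,258+(u-396+.5)/6-.5,160+(v+.5)/6-.5)
for n,a,b in [('red',(346,69),(534,75)),('mid',(320,87),(524,97)),('end',(296,101),(514,117)),
 ('ffront rim',(327,303),(682,287)),('nfront rim',(210,522),(724,527)),('nfront bot',(206,552),(722,560)),('nhinge bot',(42,505),(526,563)),('nhinge top',(42,480),(524,530)),
 ('lip far',(240,155),(590,145)),('lip near',(122,375),(634,385)),('lid back low',(25,450),(505,515))]:
    x,e=tri([S(*a),D(*b)]); print(n,x,np.round(e[0]*1e3,1))
    if n in('red','mid','end'): print(onz(S(*a),.02),onz(D(*b),.02))
E
```

```text
red [ 0.575  -0.29    0.0174] 1.1
[ 0.5728 -0.2855  0.02  ] [ 0.5754 -0.2879  0.02  ]
mid [ 0.5795 -0.2663  0.019 ] 0.8
[ 0.5783 -0.264   0.02  ] [ 0.5797 -0.266   0.02  ]
end [ 0.5841 -0.246   0.0204] 0.1
[ 0.5844 -0.2465  0.02  ] [ 0.5841 -0.2465  0.02  ]
ffront rim [ 0.4957 -0.106   0.0206] 0.2
nfront rim [0.4779 0.0548 0.0161] 0.1
nfront bot [ 0.4777  0.0588 -0.0003] 0.3
nhinge bot [0.5618 0.0694 0.0015] 1.5
nhinge top [0.5628 0.0669 0.0173] 2.4
lip far [ 0.5426 -0.0959  0.1077] 0.4
lip near [0.5202 0.0637 0.101 ] 0.2
lid back low [0.5717 0.0676 0.0301] 0.4
```

Run:
```python
from tri import *
np.set_printoptions(precision=3,suppress=True)
k=.7
cs,cd=manip.calibration('scene'),manip.calibration('side')
print('cab',onz(ray(cs,325*k,272*k),0),onz(ray(cd,322*k,294*k),0),'handle low',tri([ray(cs,379*k,215*k),ray(cd,331*k,242*k)]))
print('jar',onz(ray(cs,430*k,221*k),0),'bottles',onz(ray(cs,297*k,287*k),0),onz(ray(cd,293*k,321*k),0))
print('pip tip',onz(ray(cs,471*k,260*k),0),'tally',onz(ray(cs,468*k,282*k),.01),'coverslip',onz(ray(cs,465*k,315*k),.01))
```

```text
cab [ 0.737 -0.108  0.   ] [ 0.732 -0.123  0.   ] handle low (array([ 0.758, -0.403, -0.044]), [np.float64(0.007509971087411383), np.float64(0.0075099710874111545)])
jar [ 0.613 -0.4    0.   ] bottles [ 0.764 -0.034  0.   ] [ 0.775 -0.034  0.   ]
pip tip [ 0.463 -0.308  0.   ] tally [ 0.434 -0.222  0.01 ] coverslip [ 0.396 -0.121  0.01 ]
```

The rows are not in the units I measure in: shifts go in shares of 0.3 m and turns go in shares of 2 rad. I convert before sending: 0.05 m is 0.1667, 0.04 m is 0.1333, -0.15 rad is -0.075.

```bash
echo '[0,0.0667,0,0,-0.075,0,0.0667,0,0,-0.075,0,0.0667,0,0,-0.075,0,0,0,0,-0.075,0,0,0,0,-0.075,0,0,0,0,-0.075,0,0,0,0,-0.075,0,0.1333,0,0,0,0,0.1667,0,0,0,0,0.1667,0,0,0,0,0.1667,0,0,0,0,0.1667,0,0,0,0,0.1667,0,0,0,0,0.1,0,0,0]' | python3 steer.py
python3 - <<'E'
from workcell import manip
o=manip.get_obs(); print(o['joints'],o['wrist_force']);c=manip.calibration('wrist');print(c)
E
```

```text
t: 1.5
tcp_pos: [0.3119, -0.2515, 0.222]
orientation: [0.776, 0.631, 0.0, -0.001]
wrist_force: [0.9, -0.6, -0.2]
grip_width: 0.004
gripper_force: 0.0
[-8.76704391e-01 -3.48738899e-01  2.06881961e+00  6.97092926e-04
  1.42251461e+00 -6.70983586e-01] [ 0.88863533 -0.55235901 -0.24364796]
{'fx': 340.3845112462154, 'fy': 340.3845112462154, 'cx': 281.0890207949014, 'cy': 208.3660348795438, 'pose': array([[ 9.78837724e-01, -1.97718116e-01, -5.27660626e-02,
         3.26443572e-01],
       [-2.04637179e-01, -9.46464192e-01, -2.49658083e-01,
        -1.83031426e-01],
       [-5.79263025e-04,  2.55172647e-01, -9.66895333e-01,
         3.83985477e-01],
       [ 0.00000000e+00,  0.00000000e+00,  0.00000000e+00,
         1.00000000e+00]])}
```

In the tool's units: 0.045 m is 0.15, 0.04 m is 0.1333.

```bash
echo '[0,0.0667,0.1333,0,0,0,0.0667,0.15,0,0,0,0.0667,0.15,0,0,0,0.0667,0.15,0,0,0,0.0667,0.1333,0,0,0,0.0667,0,0,0,0,0,0,0,0,0,0,0,0,0]' | python3 steer.py
python3 - <<'E'
from workcell import manip
import cv2,numpy as np
c=manip.calibration('wrist'); np.savez('w1.npz',**c); im=manip.read_camera('wrist')
cv2.imwrite('pics/w1.png',cv2.resize(im[:,:,::-1],(800,600),interpolation=cv2.INTER_CUBIC))
E
```

```text
t: 2.3
tcp_pos: [0.5466, -0.1811, 0.2219]
orientation: [0.776, 0.631, -0.0, -0.0]
wrist_force: [-0.3, -0.7, -0.4]
grip_width: 0.004
gripper_force: 0.0
```

View pics/w1.png

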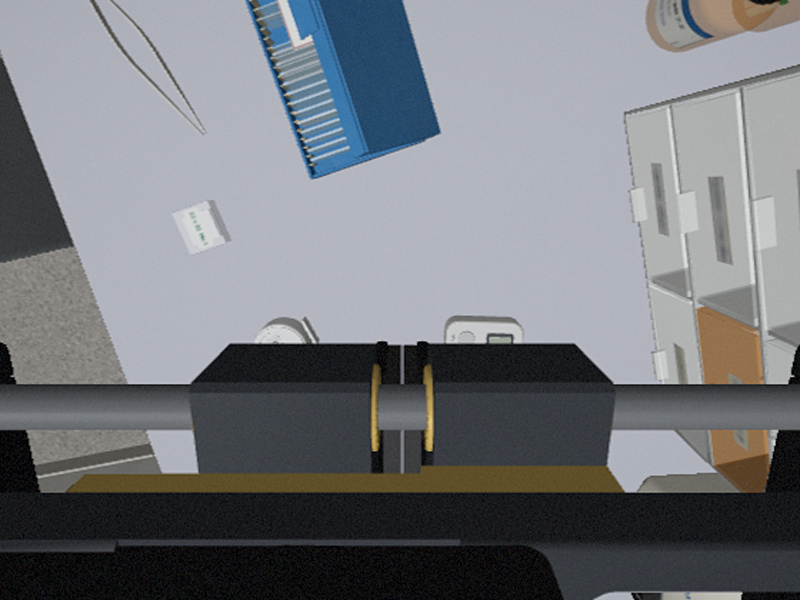

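The wrist view shows the box's front-far corner at (314,179) and the lid's dark outer face to (440,132), leaning as estimated. The timer is partly hidden at (485,330). I'll go over the lid's outer face now.

In the tool's units: 0.04 m is 0.1333, 0.02 m is 0.0667.

```bash
echo '[0,0.1333,-0.0133,0,0,0,0.1333,-0.0167,0,0,0,0.1333,-0.0167,0,0,0,0.1333,-0.0133,0,0,0,0,0,0.1333,0,0,0,0,0.1333,0,0,0,0,0.0667,0,0,0,0,0.0333,0,0,0,0,0,0]' | python3 steer.py
python3 - <<'E'
from workcell import manip
import cv2,numpy as np
a=manip.read_camera('side')[160:260,255:330,::-1];b=manip.read_camera('scene')[155:255,235:310,::-1]
cv2.imwrite('pics/c2.png',np.hstack([cv2.resize(i,None,fx=5,fy=5,interpolation=cv2.INTER_CUBIC) for i in(b,a)]))
E
```

```text
t: 3.25
tcp_pos: [0.5612, -0.0219, 0.1117]
orientation: [0.777, 0.63, -0.001, -0.001]
wrist_force: [-0.4, 0.0, -0.5]
grip_width: 0.007
gripper_force: 0.0
```

View pics/c2.png

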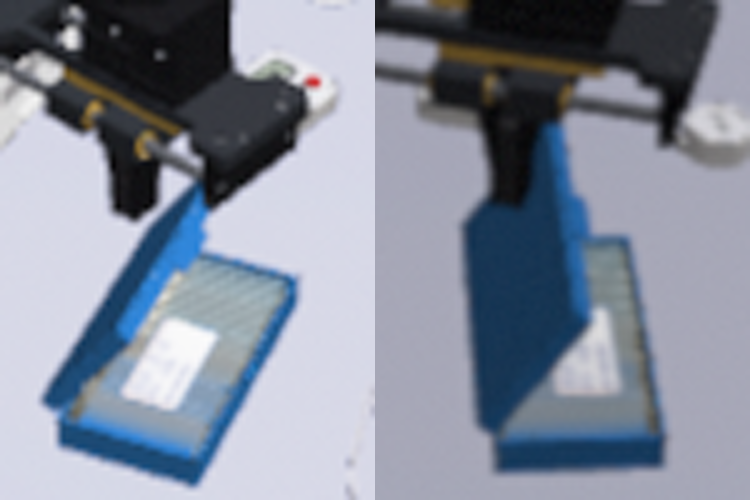

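The fingertips sit just behind the lid's outer face, at (128,215) left and (512,190) right, and clear of it. I'll push down and forward.

In the tool's units: 0.007 m is 0.0233, 0.006 m is 0.02.

```bash
echo '[0,0,0,0.0233,0,0,0,0,0.0233,0,0,0,0,0.0233,0,0,0,-0.01,0.02,0,0,0,-0.01,0.02,0,0,-0.0067,-0.0133,0.02,0,0,-0.0067,-0.0133,0.02,0,0,-0.0033,-0.0133,0.02,0,0,-0.0033,-0.0133,0.0167,0,0,0,-0.0133,0.0167,0,0,0,-0.0067,0.0167,0,0,0,0,0.0133,0,0,0,0,0,0,0,0,0,0,0]' | python3 steer.py
```

```text
t: 4.75
tcp_pos: [0.5336, -0.0212, 0.0424]
orientation: [0.776, 0.63, -0.0, -0.0]
wrist_force: [-0.2, 0.2, -0.6]
grip_width: 0.007
gripper_force: 0.0
```

In the tool's units: -0.01 m is -0.0333, 0.003 m is 0.01.

```bash
echo '[0,-0.0067,-0.0333,0,0,0,-0.0067,-0.0333,0,0,0,0,0,0.01,0,0,0,0,0.0067,0,0,0,0,0.0033,0,0,0,0,0.0033,0,0,0,0,0,0]' | python3 steer.py
```

```text
t: 5.45
tcp_pos: [0.513, -0.0211, 0.0369]
orientation: [0.776, 0.63, -0.001, -0.001]
wrist_force: [-7.4, 0.6, 16.1]
grip_width: 0.006
gripper_force: 7.8
```

In the tool's units: -0.05 m is -0.1667, -0.045 m is -0.15.

```bash
echo '[0,0,0,0,0,0,0,0,0,0,0,0,0,-0.0667,0,0,0,0,-0.1333,0,0,0,0,-0.1667,0,0,0,0,-0.1333,0,0,-0.0667,0,-0.1,0,0,-0.1333,0.0533,0,0,0,-0.15,0.0667,0,0,0,-0.15,0.0667,0,0,0,-0.15,0.0667,0,0,0,-0.15,0.0667,0,0,0,-0.15,0.0667,0,0,0,-0.1,0,0,0,0,0,0,0,0,0,0,0,0,0]' | python3 steer.py
python3 - <<'E'
from workcell import manip
import cv2,numpy as np
c=manip.calibration('wrist'); np.savez('w2.npz',**c); im=manip.read_camera('wrist')[:,:,::-1]
cv2.imwrite('pics/w2raw.png',im)
cv2.imwrite('pics/w2.png',cv2.resize(im,(800,600),interpolation=cv2.INTER_CUBIC))
E
```

```text
t: 7.05
tcp_pos: [0.5617, -0.3537, 0.2148]
orientation: [0.777, 0.63, 0.0, -0.001]
wrist_force: [-0.3, 0.7, 0.1]
grip_width: 0.004
gripper_force: 0.0
```

View pics/w2.png

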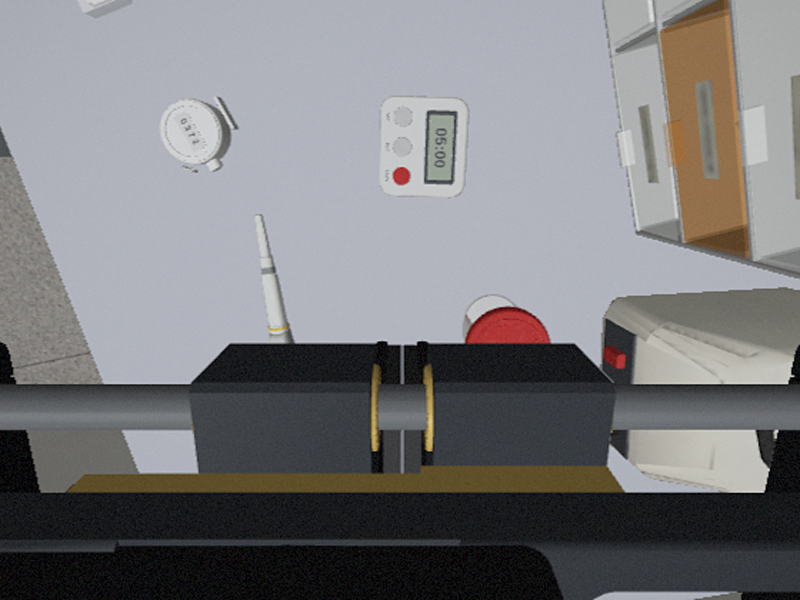

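The wrist view shows the whole timer: red key at (401,176), middle key at (403,147), end key at (404,117). The key row is nearly along tool x.

Run:
```python
from tri import *
np.set_printoptions(precision=4,suppress=True)
c=dict(np.load('w2.npz'));cs,cd=manip.calibration('scene'),manip.calibration('side')
S=lambda u,v: ray(cs,240+(u+.5)/6-.5,160+(v+.5)/6-.5)
D=lambda u,v: ray(cd,258+(u-396+.5)/6-.5,160+(v+.5)/6-.5)
W=lambda u,v: ray(c,(u+.5)*.7-.5,(v+.5)*.7-.5)
P={}
for n,a,b,w in [('red',(346,69),(534,75),(401,176)),('mid',(320,87),(524,97),(403,147)),('end',(296,101),(514,117),(404,117))]:
    P[n]=onz(W(*w),.02); print(n,tri([S(*a),D(*b),W(*w)]),tri([D(*b),W(*w)])[0],P[n])
d=P['end']-P['red']; print('row yaw',np.arctan2(d[1],d[0]),np.hypot(*d[:2]))
from scipy.spatial.transform import Rotation as R
o=manip.get_obs(); r=R.from_quat(o['orientation']); print(o['tcp_pos'],r.as_matrix()[:,0], r.inv().apply(P['red']-o['tcp_pos']))
```

```text
red (array([ 0.5749, -0.2895,  0.0178]), [np.float64(0.0010505675632573104), np.float64(0.0011228571825845635), np.float64(0.00014120990479498508)]) [ 0.5751 -0.2895  0.019 ] [ 0.5747 -0.2895  0.02  ]
mid (array([ 0.5803, -0.27  ,  0.0163]), [np.float64(0.0011708729274326022), np.float64(0.000969660758352109), np.float64(0.000319273370914884)]) [ 0.5801 -0.2704  0.0171] [ 0.5802 -0.2705  0.02  ]
end (array([ 0.5851, -0.2506,  0.017 ]), [np.float64(0.0010474140998670567), np.float64(0.0008688266011919828), np.float64(0.00039249255451345456)]) [ 0.5847 -0.2509  0.017 ] [ 0.585  -0.2512  0.02  ]
row yaw 1.3090750070637243 0.03960469472389365
[ 0.562  -0.3527  0.2151] [0.2059 0.9786 0.0008] [ 0.0644 -0.0005  0.1951]
```

In the tool's units: 0.05 m is 0.1667, 0.03 m is 0.1.

```bash
echo '[0,0.1,0,0,0,0,0.1083,0,0,0,0,0,0,0.1333,0,0,0,0,0.1667,0,0,0,0,0.1667,0,0,0,0,0.1,0,0,0,0,0.04,0,0,0,0,0,0,0,0,0,0,0]' | python3 steer.py
python3 - <<'E'
from workcell import manip
import cv2,numpy as np
a=manip.read_camera('side')[150:260,255:330,::-1];b=manip.read_camera('scene')[145:255,235:310,::-1]
cv2.imwrite('pics/c3.png',np.hstack([cv2.resize(i,None,fx=5,fy=5,interpolation=cv2.INTER_CUBIC) for i in(b,a)]))
o=manip.get_obs();print(o['tcp_pos'],o['wrist_force'])
E
```

```text
t: 8.0
tcp_pos: [0.5764, -0.2922, 0.0357]
orientation: [0.776, 0.631, 0.0, 0.001]
wrist_force: [-0.2, -1.0, 0.9]
grip_width: 0.008
gripper_force: 0.0
[ 0.5768925  -0.2930099   0.03664266] [-0.19182759 -0.39620825 -0.37325582]
```

View pics/c3.png

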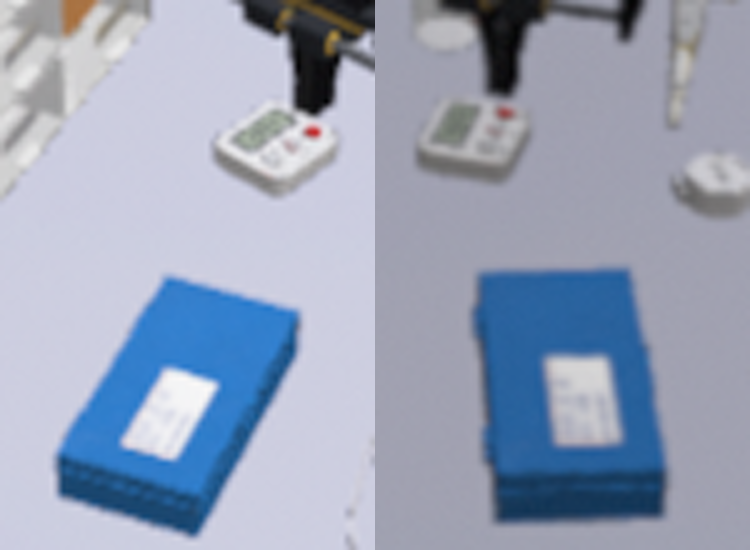

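The lid is shut flat, and the fingertips hover above the red key at (315,105) left. I'll press gently.

In the tool's units: 0.005 m is 0.0167, -0.002 m is -0.0067.

```bash
echo '[0,0,-0.0067,0.0167,0,0,0,0,0.0167,0,0,0,0,0.0067,0,0,0,0,0,0,0,0,0,0,0]' | python3 steer.py
```

```text
t: 8.6
tcp_pos: [0.5728, -0.2916, 0.0214]
orientation: [0.776, 0.63, -0.0, -0.0]
wrist_force: [0.3, 0.7, 0.6]
grip_width: 0.004
gripper_force: 0.0
```

In the tool's units: 0.0007 m is 0.0023.

```bash
echo '[0,0,0,0.0023,0,0,0,0,0,0]' | python3 steer.py; echo '[0,0,0,0.0017,0,0,0,0,0,0]' | python3 steer.py
```

```text
t: 8.8
tcp_pos: [0.573, -0.2917, 0.0208]
orientation: [0.776, 0.63, -0.0, 0.0]
wrist_force: [-1.4, -0.1, 0.4]
grip_width: 0.007
gripper_force: 0.0
t: 9.0
tcp_pos: [0.5729, -0.2916, 0.0203]
orientation: [0.776, 0.63, -0.0, -0.0]
wrist_force: [0.8, 0.3, 0.0]
grip_width: 0.004
gripper_force: 0.0
```

In the tool's units: 0.0007 m is 0.0023.

```bash
for i in 1; do echo '[0,0,0,0.0023,0,0,0,0,0,0]' | python3 steer.py; done; echo '[0,0,0,0.0017,0,0,0,0,0,0,0,0,0,0,0]' | python3 steer.py
```

```text
t: 9.2
tcp_pos: [0.573, -0.2916, 0.0198]
orientation: [0.776, 0.63, 0.0, 0.0]
wrist_force: [-0.1, 0.3, 0.7]
grip_width: 0.006
gripper_force: 0.5
t: 9.5
tcp_pos: [0.573, -0.2916, 0.0194]
orientation: [0.776, 0.63, 0.0, 0.0]
wrist_force: [-1.3, 0.7, 3.3]
grip_width: 0.006
gripper_force: 1.8
```

In the tool's units: 0.0005 m is 0.0017.

```bash
echo '[0,0,0,0.0017,0,0,0,0,0,0,0,0,0,0,0]' | python3 steer.py; echo '[0,0,0,0.0017,0,0,0,0,0,0,0,0,0,0,0,0,0,0,0,0]' | python3 steer.py
```

```text
t: 9.8
tcp_pos: [0.573, -0.2917, 0.0191]
orientation: [0.776, 0.63, 0.0, 0.0]
wrist_force: [-1.9, 1.1, 6.0]
grip_width: 0.008
gripper_force: 2.7
t: 10.2
tcp_pos: [0.5731, -0.2917, 0.019]
orientation: [0.776, 0.63, 0.0, 0.0]
wrist_force: [-3.0, 2.0, 8.3]
grip_width: 0.005
gripper_force: 4.1
```

In the tool's units: -0.05 m is -0.1667, -0.04 m is -0.1333.

```bash
echo '[0,0,0,-0.0167,0,0,0,0,-0.0667,0,0,0,0,-0.1333,0,0,0,0,-0.1667,0,0,0,0,-0.1667,0,0,0,0,-0.1,0,0,-0.1333,0,0,0,0,-0.1,0,0,0,0,0,0,0,0,0,0,0,0,0]' | python3 steer.py
python3 - <<'E'
from workcell import manip
import cv2,numpy as np
w=cv2.resize(manip.read_camera('wrist')[:240,:,::-1],None,fx=.8,fy=.8);b=manip.read_camera('scene')[145:255,235:310,::-1]
b=cv2.resize(b,None,fx=4,fy=4,interpolation=cv2.INTER_CUBIC)
w=cv2.copyMakeBorder(w,0,b.shape[0]-w.shape[0],0,0,cv2.BORDER_CONSTANT)
cv2.imwrite('pics/c4.png',np.hstack([w,b]))
E
```

```text
t: 11.2
tcp_pos: [0.5581, -0.3604, 0.2125]
orientation: [0.777, 0.63, 0.0, -0.001]
wrist_force: [-0.6, -0.0, -1.0]
grip_width: 0.005
gripper_force: 0.0
```

View pics/c4.png

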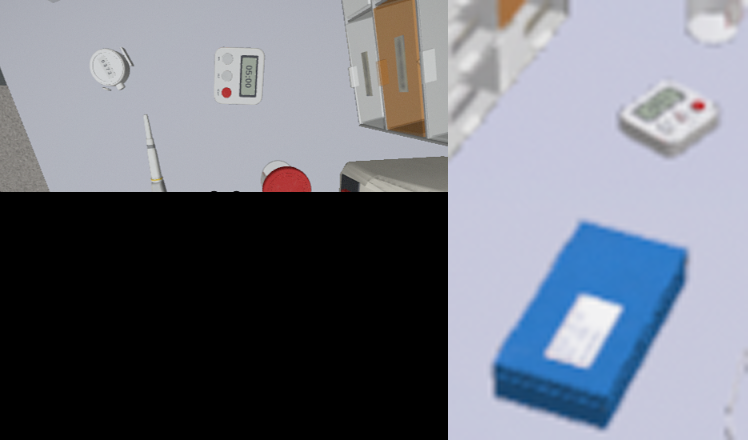

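The picture shows the box shut at (590,330), the timer unmoved at (238,75) in the wrist view, and the hand clear of everything. Handing in.

```bash
python3 -c "
from workcell import manip
print(manip.finish_job())"
```

```text
the job is handed in; nothing more can be done
None
```

The lid is shut, the red key was pressed after that with about 8 N and released, the hand is clear, and the job is handed in; the final pictures show the box and timer in place, but no verdict was returned.

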